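# Lay out the parts of a power-supply repair kit on their matching mats

### The job

Lay out the repair kit: set each of the four loose parts upright and centred on the mat that carries its own silhouette, the two rectangular parts lined up with the printed rectangle (either way round). Work in fitting order, from the flattest to the tallest: green control board, copper coil, aluminium heat sink, blue capacitor, letting go of each before taking the next. Set the parts down gently without dropping them, do not shift the opened hard drive, and do not knock over the white dispenser bottle.

Things in the scene. Friction and masses are not known exactly. Their poses are not given: they have to be found in the camera images.
- control_board_c (a point): centre of the control board, a green circuit board with chips on a black carrier: 74 x 52 mm in plan, straight sides 10 mm high, a 22 mm square metal chip to 14 mm in its middle; this point is 7 mm above its underside. x along the 74 mm side, z up. Lies flat; grip it across the 52 mm width (its y), fingertips close to the table
- coil_c (a point): centre of the coil, a copper-coloured wound ring lying flat: 48 mm outside diameter, 20 mm hole, 22 mm high; this point is 11 mm above its underside. z up; its yaw does not matter
- heat_sink_c (a point): centre of the heat sink, a silvery aluminium block with upright fins: 60 x 46 mm in plan, 28 mm high; this point is 14 mm above its underside. x along the 60 mm side and the fins, z up; grip it across the 46 mm width (its y)
- capacitor_c (a point): centre of the capacitor, a blue can standing upright, a small silvery cross on its top: 35 mm diameter, 50 mm high; this point is 25 mm above its underside. z up; its yaw does not matter
- board_mat: fixed flat mat 96 x 72 x 2 mm, teal rim, black face; its silhouette, centred on the mat, is printed with a white edge line: a green rectangle 74 x 52 mm, long side along x, with a white square and bar. Origin at the centre of the mat's underside, at table height; its top is 2 mm higher; x along the 96 mm side
- coil_mat: fixed flat mat 96 x 72 x 2 mm, teal rim, black face; its silhouette, centred on the mat, is printed with a white edge line: a copper-coloured ring of 48 mm with a black middle. Origin at the centre of the mat's underside, at table height; its top is 2 mm higher; x along the 96 mm side
- sink_mat: fixed flat mat 96 x 72 x 2 mm, teal rim, black face; its silhouette, centred on the mat, is printed with a white edge line: a grey rectangle 60 x 46 mm with white lines along its long side, which lies along x. Origin at the centre of the mat's underside, at table height; its top is 2 mm higher; x along the 96 mm side
- cap_mat: fixed flat mat 96 x 72 x 2 mm, teal rim, black face; its silhouette, centred on the mat, is printed with a white edge line: a blue disc of 35 mm. Origin at the centre of the mat's underside, at table height; its top is 2 mm higher; x along the 96 mm side
- drive_c (a point): centre of the opened hard drive, a silvery slab 102 x 147 x 24 mm (x, y, z) with a bright round disc, at the far side; loose, leave it where it is
- dispenser_c (a point): centre of the white dispenser bottle with a steel cap, 60 mm diameter, 98 mm high, at the left side; loose, leave it standing
Not all that is in view belongs to the job. Leave any yellow look-alike of the part that bears capacitor_c alone.

How it is judged:
On the way, in this order (a step that is already met when the one before it is completed fails the run):
1. the control board rests upright on its own mat and has been let go (horizontal distance between control_board_c and board_mat below 0.012 m and z of control_board_c in the frame of board_mat between 0.004 and 0.013 m and angle between control_board_c's own z axis and vertical below 0.15 rad and angle between the x axis of control_board_c and the x axis of board_mat, either way round below 0.3 rad and contact force between control_board and the fingers below 0.05 N), for 0.2 s.
2. the copper coil rests upright on its own mat and has been let go (horizontal distance between coil_c and coil_mat below 0.012 m and z of coil_c in the frame of coil_mat between 0.008 and 0.017 m and angle between coil_c's own z axis and vertical below 0.15 rad and contact force between coil and the fingers below 0.05 N), for 0.2 s.
3. the heat sink rests upright on its own mat and has been let go (horizontal distance between heat_sink_c and sink_mat below 0.012 m and z of heat_sink_c in the frame of sink_mat between 0.011 and 0.02 m and angle between heat_sink_c's own z axis and vertical below 0.15 rad and angle between the x axis of heat_sink_c and the x axis of sink_mat, either way round below 0.3 rad and contact force between heat_sink and the fingers below 0.05 N), for 0.2 s.
4. the capacitor rests upright on its own mat and has been let go (horizontal distance between capacitor_c and cap_mat below 0.012 m and z of capacitor_c in the frame of cap_mat between 0.022 and 0.031 m and angle between capacitor_c's own z axis and vertical below 0.15 rad and contact force between capacitor and the fingers below 0.05 N), for 0.2 s.
At the end, for the whole second after the job is handed in: Each of the four parts rests upright on its own mat, its centre within 12 mm of the mat's centre (sideways), tilted less than 0.15 rad, the control board and heat sink within 0.3 rad of the printed rectangle (either way round), all let go and at rest (all of step 1 and all of step 2 and all of step 3 and all of step 4 and linear speed of each of control_board, coil, heat_sink, capacitor below 0.02 m/s); the robot touches nothing.
It fails at once if one of the four parts is dropped or knocked flying (moves faster than 0.6 m/s while no finger touches it) ((contact force between control_board and the fingers below 0.05 N and linear speed of control_board above 0.6 m/s) or (contact force between coil and the fingers below 0.05 N and linear speed of coil above 0.6 m/s) or (contact force between heat_sink and the fingers below 0.05 N and linear speed of heat_sink above 0.6 m/s) or (contact force between capacitor and the fingers below 0.05 N and linear speed of capacitor above 0.6 m/s)).
It fails at once if the opened hard drive is shifted by more than 10 mm (distance of drive_c from where it was at the start of the episode above 0.01 m).
It fails at once if the dispenser bottle is tipped by more than 0.4 rad (angle between dispenser_c's own z axis and vertical above 0.4 rad).
It also fails if it takes over 112 s, if anything falls off the work surface, if the arm or the gripper's body presses on something with over 40 N, if the wrist force passes 120 N, or if a joint passes its speed limit or range.

### The arm

A 6-joint arm with a two-finger parallel gripper is mounted at the origin on the work surface. World frame = base frame: x ahead of the robot, y to its left, z up, the work surface at z = 0. Lengths are in m, angles in rad, forces in N, time in s.
With the tool pointing down it reaches from about 0.35 to 0.975 m from the base axis. Payload 4.9 kg.
Tool frame: the origin (TCP) lies at the very end of the fingers, on their centre line; the grasp point (between the pads) lies ctrl.grip_point_offset behind it (ctrl.grip_point_offset is the distance from the TCP to the grasp point, in m); z points along the fingers, y is the direction in which the jaws open and shut (so a half turn about z gives the same grasp; the last joint's range is limited). The gripper opens to 85 mm and grips with 20 to 120 N. Pads are 22 mm wide; open, the fingers measure 114 mm over their backs; the gripper's body (76 mm by 85 mm) begins 54 mm behind the grasp point. The pads swing forward as they close: fully open they stand 13 mm farther back than shut.
Start: joints at [-1.267, 0.053, 1.613, -0, 1.476, -0.119], TCP at [0.256, -0.57, 0.197] pointing down, gripper open.
Joint ranges: [-3.01, 3.01], [-1.01, 2.22], [0.06, 2.58], [-1.02, 4.17], [0.09, 2.62], [-3.14, 3.14]. Speed limits (rad/s): [2.57, 2.57, 3.14, 3.14, 3.14, 3.14].

### API

Orientations are given as a rotation vector (axis times angle).
In Python, from station import ctrl gives the robot as it stands. The module is installed in compiled form; this text tells all that it offers.
- The arm moves only by the shell command python3 -m creep 'ROWS' [FORCE]. ROWS is JSON, a list of rows, each a list of 5 numbers: the closure in counts, from 0 (fully open) to 255 (shut), then the shift along the tool's x, y, z in mm, then the turn about the tool's z in rad. A call has 1 to 12 rows; each row is the pose to reach, as a shift and turn from the pose commanded when the call began, along the tool's axes at that moment; what a row does not reach only later rows make up. A row lasts 1/12 s, in which the tool goes at most 41.7 mm and 7.16 degrees, less where a joint would pass 70% of its speed; a pose out of reach is approached as far as the arm can. A call with a gripper value outside its range is refused whole. The fingers move at their own pace and stop on an object; FORCE is the grip in N (left out, the last holds). Time passes only in rows, so rows that repeat a pose let the fingers close. It gives the time, the measured TCP pose, the force and the opening at its end, in the units of the state.
- ctrl.get_obs(): the state, without advancing time (a new reading comes with each control period).
- ctrl.get_image(name): name is "scene" or "top" or "wrist"; returns the picture (384x512x3 uint8, red, green, blue); there is no depth.
- ctrl.calibration(name): a dict with "fx", "fy", "cx", "cy" (pixels), "k1" (the pictures are not rectified: a ray, as slopes to the right and down, at radius r is drawn at 1 + k1 r^2 times it, then the intrinsics apply), "R" (3x3) and "t" (3): a world point X has camera coordinates R X + t. Camera axes: x right, y down, z forward; pixel columns grow to the right and rows downward; lengths in m; the calibration is good to about 2 mm. A picture is of the moment at which its call begins: read the wrist's pose just before it. calibration takes no time and is no camera call; for the wrist camera it gives the pose at the moment of the call.
- ctrl.finish_job(): hands the job in, once; it reports no verdict.
Trained networks look in the newest picture that a camera, given by its name, has taken for a name from the list of things; names that differ only in an ending like _2 or _b are one class to them, and where a whole thing is asked for, a point or a joint stands for the part that bears it (a point fixed in the world has none). Each returns a list of dicts, best first, with "conf" (0 to 1); they miss things now and then, are a little off and sometimes report something else, mostly with a low value. They report only what shows in the picture. A call takes as long as a camera call. They do not tell look-alikes from the thing itself.
- ctrl.boxes_of(camera, label): "rect" ([left, top, width, height] in pixels, round what is visible of it).
- ctrl.outline_of(camera, label): "mask" (384x512 bool, what is visible of it) and "rect" ([left, top, width, height] in pixels, round what is visible of it).
The state is a dict: "t": time; "q": joint angles; "dq": joint speeds; "effort": joint torques, N m; "tool_pos": TCP position; "tool_rot": TCP orientation; "contact_force": force on the tool from outside, world axes, zero at the start; "wrist_torque": the same for the moment, N m; "opening": finger opening in m.
Only numpy, scipy, OpenCV 4.12 (cv2) and the standard library are available. Lean on these libraries where they do the work, as an engineer would, in place of code of your own. Each camera call takes 0.05 s, during which the arm holds its last target. There are 200 camera calls.

## Working session

There is one attempt and no reset: what is moved stays moved. The work goes in short steps, Python scripts to look and compute and a shell command to move; the robot and the scene stay as the last step left them, time stands still between calls to the robot, and variables do not carry over. Pictures are saved under pics/ and viewed, about 12 in all and at most 16, crops included, and the job is handed in when it is done.

```bash
mkdir -p pics; cat > h.py <<'E'
import numpy as np, cv2
from station import ctrl
from scipy.spatial.transform import Rotation as Ro
def ray(c,px):
    K=np.array([[c['fx'],0,c['cx']],[0,c['fy'],c['cy']],[0,0,1.]])
    p=cv2.undistortPoints(np.array(px,float).reshape(-1,1,2),K,np.array([c['k1'],0,0,0,0.])).reshape(-1,2)
    # drawn at 1+k1 r^2 : same as OpenCV model
    R=np.array(c['R']);t=np.array(c['t'])
    d=np.c_[p,np.ones(len(p))]@R
    return -R.T@t,d
def at(c,px,z):
    o,d=ray(c,px); return o+d*((z-o[2])/d[:,2])[:,None]
def save(cam,name,crop=None,s=1):
    im=ctrl.get_image(cam); a=im
    if crop: x,y,w,h=crop; a=im[y:y+h,x:x+w]
    a=cv2.resize(a,None,fx=s,fy=s,interpolation=cv2.INTER_CUBIC)
    cv2.imwrite(f'pics/{name}.png',a[:,:,::-1]); return im
E
python3 - <<'E'
from h import *
o=ctrl.get_obs(); print(o['t'],o['tool_pos'],o['tool_rot'],o['opening'],ctrl.grip_point_offset)
save('top','top1',s=1.55)
c=ctrl.calibration('top')
zz=dict(control_board_c=.012,coil_c=.022,heat_sink_c=.028,capacitor_c=.05,board_mat=.002,coil_mat=.002,sink_mat=.002,cap_mat=.002,drive_c=.024,dispenser_c=.098)
for n,z in zz.items():
    for r in ctrl.outline_of('top',n)[:3]:
        if r['conf']<.2: continue
        m=r['mask'].astype(np.uint8); cs=max(cv2.findContours(m,0,2)[0],key=cv2.contourArea).reshape(-1,2)
        w=at(c,cs,z)[:,:2].astype(np.float32)
        (cx,cy),(a,b),ang=cv2.minAreaRect(w)
        if a<b: ang+=90
        print(n,round(r['conf'],2),r['rect'],np.round([cx,cy,a,b],4),round(ang%180,1))
E
```

```text
0.0 [ 0.25622998 -0.56929776  0.19556169] [-3.06964465e+00 -6.58784191e-01  3.64536717e-04] 0.08537259388993927 0.0187
control_board_c 0.74 [240.6, 240.1, 18.8, 26.7] [0.4586 0.1085 0.0524 0.0723] 179.1
coil_c 0.63 [316.5, 244.2, 16.9, 20.3] [ 0.4598 -0.1036  0.0511  0.0477] 43.5
heat_sink_c 0.71 [244.5, 181.6, 17.8, 24.5] [0.6477 0.0967 0.0466 0.0611] 160.5
heat_sink_c 0.24 [373.1, 238.8, 27.2, 39.3] [ 0.4464 -0.2886  0.0958  0.0744] 15.6
capacitor_c 0.73 [137.7, 216.2, 14.9, 10.9] [0.566  0.4064 0.0407 0.0257] 89.2
capacitor_c 0.57 [188.0, 188.6, 19.6, 8.1] [0.6441 0.2561 0.0372 0.0283] 44.4
capacitor_c 0.51 [164.8, 201.5, 17.2, 15.0] [0.5967 0.323  0.0403 0.0318] 62.9
coil_mat 0.72 [376.4, 188.9, 34.1, 36.0] [ 0.5955 -0.3259  0.0989  0.0757] 22.8
sink_mat 0.67 [169.1, 238.8, 32.4, 39.8] [0.4517 0.3075 0.0729 0.0999] 161.2
sink_mat 0.26 [373.4, 238.9, 27.7, 35.5] [ 0.4457 -0.2997  0.0974  0.0721] 17.8
cap_mat 0.55 [305.3, 173.2, 37.2, 37.6] [ 0.6394 -0.12    0.0951  0.0754] 21.2
cap_mat 0.53 [251.4, 118.0, 50.9, 35.3] [0.8256 0.0118 0.1546 0.1125] 89.2
drive_c 0.95 [251.3, 116.2, 54.5, 35.1] [0.8186 0.0124 0.1482 0.1041] 89.3
dispenser_c 0.75 [89.5, 199.9, 30.3, 23.1] [0.5855 0.5055 0.0833 0.0565] 79.8
dispenser_c 0.26 [241.2, 242.0, 17.8, 28.7] [0.4616 0.1104 0.0456 0.0662] 178.8
```

View pics/top1.png

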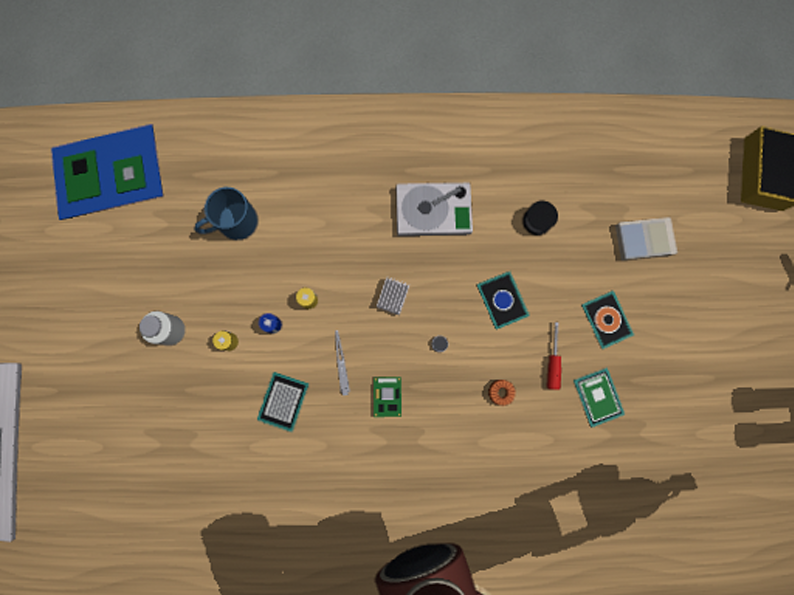

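The top view shows the board at display (387,396), the coil (501,392), the heat sink (393,296) and the blue capacitor (269,324). The yellow look-alikes are at (305,298) and (223,341). The mats are sink (283,402), cap (503,300), coil (607,320) and board (599,397).

Other things that could be confused:
- **Board:** the green boards on the blue sheet (82,175) and (129,173), and the green printed mat (599,397). I choose (387,396), which is loose and on a carrier.
- **Coil:** the coil mat print (607,320).
- **Capacitor:** the two yellow cans and the grey cap (439,344). I choose the blue can at (269,324).

I'll move over the board and check it in a wrist close-up.

```bash
cat >> h.py <<'E'
def plan(x,y,z,yaw):
    """shift (tool axes, mm) and turn (rad) to TCP x,y,z with tool x at world yaw (deg, mod 180)"""
    o=ctrl.get_obs(); R=Ro.from_rotvec(o['tool_rot']).as_matrix()
    s=R.T@(np.array([x,y,z])-o['tool_pos'])*1000
    cur=np.degrees(np.arctan2(R[1,0],R[0,0])); d=(cur-yaw+90)%180-90
    print('t%.1f pos'%o['t'],np.round(o['tool_pos'],4),'yaw %.1f'%cur,'tilt %.3f'%R[2,2],'shift',np.round(s,1),'turn %.3f'%np.radians(d),'open %.4f'%o['opening'],'F',np.round(o['contact_force'],1),'q6 %.2f'%o['q'][5])
def find(cam,n,z,k=2,mn=.2):
    c=ctrl.calibration(cam); ctrl.get_image(cam)
    for r in ctrl.outline_of(cam,n)[:k]:
        if r['conf']<mn: continue
        m=r['mask'].astype(np.uint8); cs=max(cv2.findContours(m,0,2)[0],key=cv2.contourArea).reshape(-1,2)
        w=at(c,cs,z)[:,:2].astype(np.float32)
        (cx,cy),(a,b),ang=cv2.minAreaRect(w)
        if a<b: ang+=90
        (ex,ey),er=cv2.minEnclosingCircle(w)
        print(n,round(r['conf'],2),r['rect'],'rect',np.round([cx,cy,a,b],4),'ang',round(ang%180,1),'circ',np.round([ex,ey,er],4))
E
python3 -c "
from h import *
plan(.4586,.1085,.2,-1)"
```

```text
t0.6 pos [ 0.2564 -0.57    0.1968] yaw 24.2 tilt -1.000 shift [ 462.7 -535.8   -3.2] turn 0.440 open 0.0853 F [0.3 0.  0.1] q6 -0.12
```

```bash
python3 -m creep '[[0,231,-268,-60,0.2],[0,231,-268,-60,0.2],[0,231,-268,-60,0.2],[0,231,-268,-60,0.2],[0,231,-268,-60,0.2],[0,231,-268,-60,0.2],[0,231,-268,-60,0.2],[0,231,-268,-60,0.2],[0,231,-268,-60,0.2],[0,231,-268,-60,0.2],[0,231,-268,-60,0.2],[0,231,-268,-60,0.2]]'
python3 - <<'E'
from h import *
plan(.4586,.1085,.2,-1)
save('wrist','w1')
for n in ['board_mat','coil_mat']: find('wrist',n,.002)
find('wrist','coil_c',.022)
plan(.4586,.1085,.2,-1)
E
```

```text
t: 1.55
tool_pos: [0.3571, -0.231, 0.2568]
tool_rot: [3.122, 0.35, -0.0]
contact_force: [0.6, 0.3, -0.1]
opening: 0.0853
t1.6 pos [ 0.3571 -0.231   0.2568] yaw 12.8 tilt -1.000 shift [ 174.1 -308.7   56.6] turn 0.240 open 0.0853 F [ 0.6  0.3 -0.1] q6 0.60
coil_mat 0.78 [350.0, 0.7, 66.3, 10.8] rect [ 0.5523 -0.3421  0.0121  0.0723] ang 104.1 circ [ 0.5571 -0.3409  0.0363]
t1.9 pos [ 0.3569 -0.2313  0.2565] yaw 12.7 tilt -1.000 shift [ 173.9 -309.1   56.6] turn 0.239 open 0.0854 F [0.4 0.3 0.2] q6 0.60
```

View pics/w1.png

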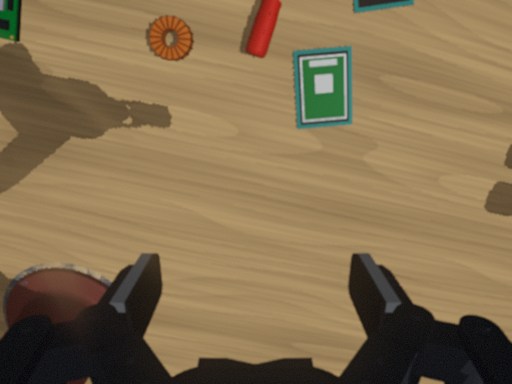

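The wrist view shows the board mat at (323,87), the coil at (170,38), the screwdriver at (262,28), the corner of the control board at (8,20) and the coil mat's edge at (383,3). I'll measure the mats by their teal rim.

```bash
cat >> h.py <<'E'
def teal(cam):
    c=ctrl.calibration(cam); im=ctrl.get_image(cam); h=cv2.cvtColor(im,cv2.COLOR_RGB2HSV)
    m=cv2.inRange(h,(80,90,60),(96,255,255)); m=cv2.morphologyEx(m,cv2.MORPH_CLOSE,np.ones((3,3)))
    for k in cv2.findContours(m,0,2)[0]:
        if cv2.contourArea(k)<300: continue
        k=cv2.convexHull(k).reshape(-1,2)
        w=at(c,k,.002)[:,:2].astype(np.float32); (cx,cy),(a,b),ang=cv2.minAreaRect(w)
        if a<b: ang+=90
        print(cam,'teal px',cv2.boundingRect(k),'rect',np.round([cx,cy,a,b],4),'ang',round(ang%180,1))
E
python3 - <<'E'
from h import *
teal('wrist');teal('top')
E
```

```text
wrist teal px (293, 46, 59, 82) rect [ 0.445  -0.2981  0.0942  0.0701] ang 18.3
top teal px (166, 240, 33, 38) rect [0.452  0.3086 0.0711 0.0946] ang 161.0
top teal px (370, 238, 32, 37) rect [ 0.4461 -0.2987  0.0946  0.0712] ang 17.5
top teal px (376, 188, 32, 37) rect [ 0.5967 -0.326   0.0937  0.0717] ang 21.4
top teal px (308, 176, 33, 36) rect [ 0.6388 -0.119   0.0936  0.0712] ang 20.9
```

```bash
python3 -m creep '[[0,10,-309,-20,0.24],[0,10,-309,-20,0.24],[0,10,-309,-20,0.24],[0,10,-309,-20,0.24],[0,10,-309,-20,0.24],[0,10,-309,-20,0.24],[0,10,-309,-20,0.24],[0,10,-309,-20,0.24],[0,10,-309,-20,0.24],[0,10,-309,-20,0.24]]'
python3 - <<'E'
from h import *
save('wrist','w2')
find('wrist','control_board_c',.010);find('wrist','heat_sink_c',.028);find('wrist','capacitor_c',.05,4)
teal('wrist')
plan(.4586,.1085,.06,-1)
E
```

```text
t: 2.83
tool_pos: [0.2985, 0.0735, 0.277]
tool_rot: [3.141, -0.022, 0.001]
contact_force: [0.3, -0.5, 0.0]
opening: 0.0856
control_board_c 0.83 [199.1, 2.5, 45.9, 45.4] rect [0.4459 0.1105 0.0527 0.0537] ang 178.7 circ [0.4466 0.1101 0.0361]
wrist teal px (36, 0, 65, 73) rect [0.4489 0.3097 0.0706 0.0908] ang 160.8
t3.2 pos [0.2988 0.0721 0.2766] yaw -1.1 tilt -1.000 shift [159.2 -39.5 216.6] turn -0.002 open 0.0850 F [-0.2 -0.7  0.2] q6 1.58
```

View pics/w2.png

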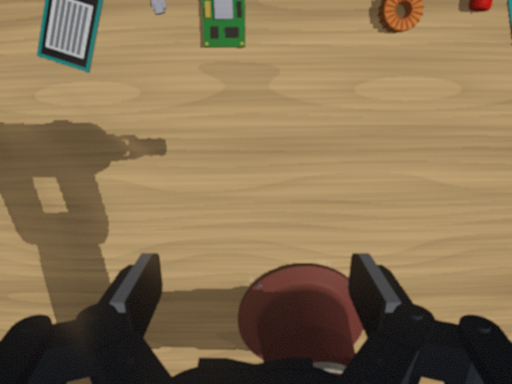

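The board's near end is at (223,25), and the sink mat is at (70,30). I'll step closer so the whole board shows.

```bash
python3 -m creep '[[0,40,-20,20,0],[0,75,-38,40,0],[0,75,-38,40,0],[0,75,-38,40,0]]'
python3 - <<'E'
from h import *
save('wrist','w3',(100,0,312,160),2)
find('wrist','control_board_c',.010);find('wrist','heat_sink_c',.028)
plan(.4586,.1085,.05,-1)
E
```

```text
t: 3.57
tool_pos: [0.3742, 0.1096, 0.2338]
tool_rot: [3.141, -0.027, -0.01]
contact_force: [-0.4, 1.0, 1.0]
opening: 0.0855
control_board_c 0.75 [228.5, 43.7, 48.0, 66.9] rect [0.4567 0.1106 0.0521 0.0711] ang 179.0 circ [0.4567 0.1106 0.0429]
t3.8 pos [0.3743 0.1091 0.2381] yaw -1.0 tilt -1.000 shift [ 83.8  -0.9 188.3] turn -0.001 open 0.0853 F [ 0.3 -0.2 -0. ] q6 1.68
```

View pics/w3.png

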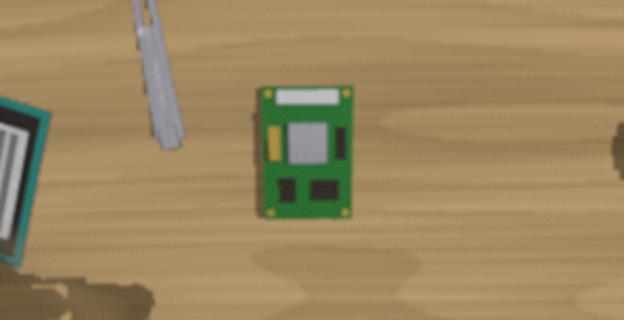

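```bash
python3 -m creep '[[0,35,-1,20,0],[0,65,-2,50,0],[0,83,-3,85,0],[0,83,-3,125,0],[0,83,-3,165,0],[0,83,-3,195,0],[0,83,-3,215,0],[0,83,-3,225,0],[0,83,-3,230,0],[0,83,-3,233,0],[0,83,-3,233,0],[0,83,-3,233,0]]' 40
python3 -c "
from h import *
plan(.4575,.1105,.002,-1)"
```

```text
t: 4.82
tool_pos: [0.4589, 0.1112, 0.0057]
tool_rot: [-3.141, 0.027, -0.005]
contact_force: [0.1, -0.4, 0.1]
opening: 0.0852
t4.8 pos [0.4589 0.1112 0.0057] yaw -1.0 tilt -1.000 shift [-1.4  0.7  3.7] turn 0.000 open 0.0852 F [ 0.1 -0.4  0.1] q6 1.67
```

```bash
python3 -m creep '[[60,-1,1,1,0],[110,-1,1,3,0],[140,-1,1,3,0],[140,-1,1,3,0],[140,-1,1,3,0],[140,-1,1,3,0],[140,-1,1,3,0],[140,-1,1,3,0]]' 40
python3 -c "
from h import *
save('wrist','w4')
plan(.4575,.1105,.002,-1)"
```

```text
t: 5.48
tool_pos: [0.4563, 0.1101, 0.0008]
tool_rot: [-3.141, 0.027, 0.0]
contact_force: [0.3, 0.6, 0.8]
opening: 0.0388
t5.5 pos [0.4563 0.1101 0.0008] yaw -1.0 tilt -1.000 shift [ 1.2 -0.4 -1.2] turn 0.000 open 0.0384 F [-0.3 -0.2  0.8] q6 1.67
```

View pics/w4.png

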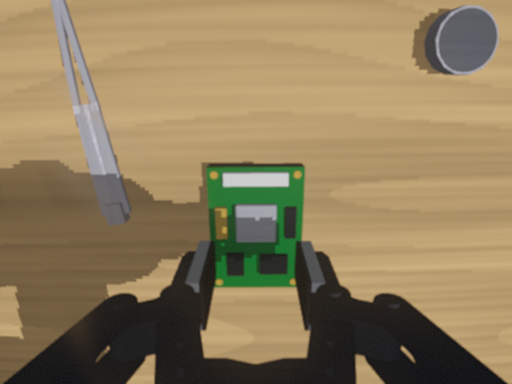

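The fingers read 38 mm, less than the 52 mm board. They closed over its top, so the tips retreat more than I assumed at this opening. I'll open and work out the real tip height and position.

```bash
python3 -m creep '[[60,0,0,0,0],[0,0,0,0,0],[0,0,0,0,0],[0,0,0,0,0],[0,0,0,0,0],[0,0,0,0,0]]' 40
python3 - <<'E'
from h import *
c=ctrl.calibration('wrist'); K=np.array([[c['fx'],0,c['cx']],[0,c['fy'],c['cy']],[0,0,1.]])
o=ctrl.get_obs(); p=o['tool_pos']
P=np.array([p+[dx,dy,dz] for dz in (0,.01,.02) for dy in (.019,-.019) for dx in (0,)])
R=np.array(c['R']);print('cam',np.round(-R.T@c['t'],3),R[2])
print(np.round(cv2.projectPoints(P,cv2.Rodrigues(R)[0],np.array(c['t']),K,np.array([c['k1'],0,0,0,0.]))[0].reshape(-1,2)))
find('wrist','control_board_c',.010)
plan(.4575,.1105,-.005,-1)
E
```

```text
t: 6.03
tool_pos: [0.4563, 0.1101, 0.0008]
tool_rot: [3.141, -0.027, -0.0]
contact_force: [0.2, 0.7, 0.6]
opening: 0.0857
cam [0.537 0.109 0.178] [-0.31880653  0.00578329 -0.94780217]
[[223. 225.]
 [288. 224.]
 [222. 232.]
 [290. 231.]
 [220. 241.]
 [292. 240.]]
control_board_c 0.62 [203.8, 162.6, 97.5, 125.7] rect [0.4575 0.1107 0.0526 0.0763] ang 179.2 circ [0.4572 0.11   0.0452]
t6.1 pos [0.4563 0.1101 0.0008] yaw -1.0 tilt -1.000 shift [ 1.2 -0.4  5.8] turn 0.000 open 0.0854 F [ 0.5 -0.5 -0.1] q6 1.67
```

```bash
python3 -m creep '[[0,1,-1,3,0],[0,1,-1,6,0],[0,1,-1,6,0],[90,1,-1,6,0],[110,1,-1,6,0],[110,1,-1,6,0],[110,1,-1,6,0],[110,1,-1,6,0],[110,1,-1,6,0]]' 40
python3 -c "
from h import *
save('wrist','w5',(130,130,260,200),3)
plan(.4575,.1105,-.005,-1)"
```

```text
t: 6.88
tool_pos: [0.4574, 0.1111, -0.0051]
tool_rot: [-3.141, 0.027, -0.0]
contact_force: [-0.3, -0.8, -0.2]
opening: 0.0485
t6.9 pos [ 0.4573  0.1111 -0.0051] yaw -1.0 tilt -1.000 shift [ 0.2  0.6 -0.1] turn 0.000 open 0.0486 F [-0.7  0.5 -0.4] q6 1.67
```

View pics/w5.png

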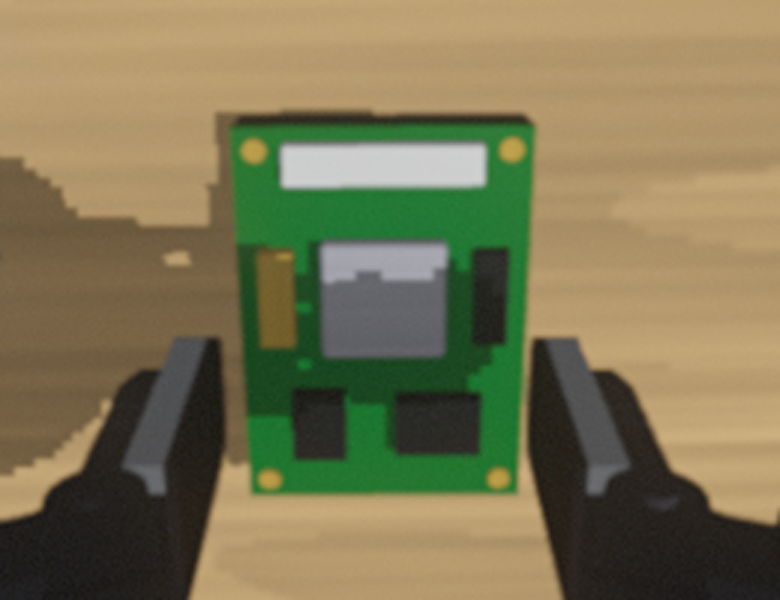

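The fingertips look well above the board, although the TCP reads below the table. I'll check from the side with the scene camera.

```bash
python3 - <<'E'
from h import *
c=ctrl.calibration('scene'); K=np.array([[c['fx'],0,c['cx']],[0,c['fy'],c['cy']],[0,0,1.]])
p=ctrl.get_obs()['tool_pos']; R=np.array(c['R'])
im=ctrl.get_image('scene').copy()
P=np.array([p,p+[0,0,.035],[.4575,.1105,.010]])
uv=cv2.projectPoints(P,cv2.Rodrigues(R)[0],np.array(c['t']),K,np.array([c['k1'],0,0,0,0.]))[0].reshape(-1,2)
print('cam',np.round(-R.T@c['t'],2),np.round(uv,1))
x,y=uv[2].astype(int); x0=max(x-80,0);y0=max(y-80,0)
a=im[y0:y0+120,x0:x0+160]; a=cv2.resize(a,None,fx=5,fy=5,interpolation=cv2.INTER_CUBIC)
for q in uv: cv2.circle(a,tuple(int(v) for v in (q-[x0,y0])*5),5,(255,0,255),1)
cv2.imwrite('pics/s1.png',a[:,:,::-1])
E
```

```text
cam [ 1.06 -0.26  0.89] [[221.7 168.4]
 [220.8 161.2]
 [221.2 165.5]]
```

View pics/s1.png

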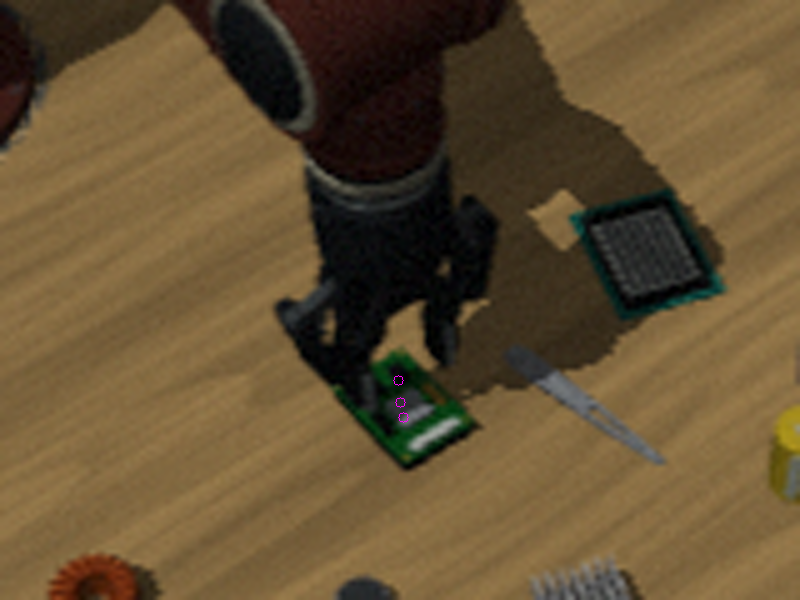

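Tips sit near display (368,415) and (443,365), their midpoint about 20–30 mm above the table. So the real tips are higher than the TCP reading. I'll open to about 62 mm and descend in small steps, watching the force.

```bash
python3 -m creep '[[65,0,0,0,0],[65,0,0,0,0],[65,0,0,0,0],[65,0,0,4,0],[65,0,0,8,0],[65,0,0,8,0],[65,0,0,8,0]]' 40
python3 -m creep '[[65,0,0,2,0],[65,0,0,4,0],[65,0,0,4,0],[65,0,0,4,0]]' 40
python3 -c "
from h import *
save('wrist','w6',(130,130,260,200),3)
plan(.4575,.1105,-.005,-1)"
```

```text
t: 7.57
tool_pos: [0.4567, 0.111, -0.0138]
tool_rot: [3.141, -0.027, -0.002]
contact_force: [0.4, -0.4, 0.1]
opening: 0.0636
t: 7.9
tool_pos: [0.4572, 0.1111, -0.0174]
tool_rot: [-3.141, 0.027, 0.001]
contact_force: [0.7, 0.3, 0.2]
opening: 0.0638
t8.0 pos [ 0.4573  0.1111 -0.0172] yaw -1.0 tilt -1.000 shift [  0.2   0.6 -12.2] turn 0.000 open 0.0634 F [-0.6 -0.3 -0.1] q6 1.67
```

View pics/w6.png

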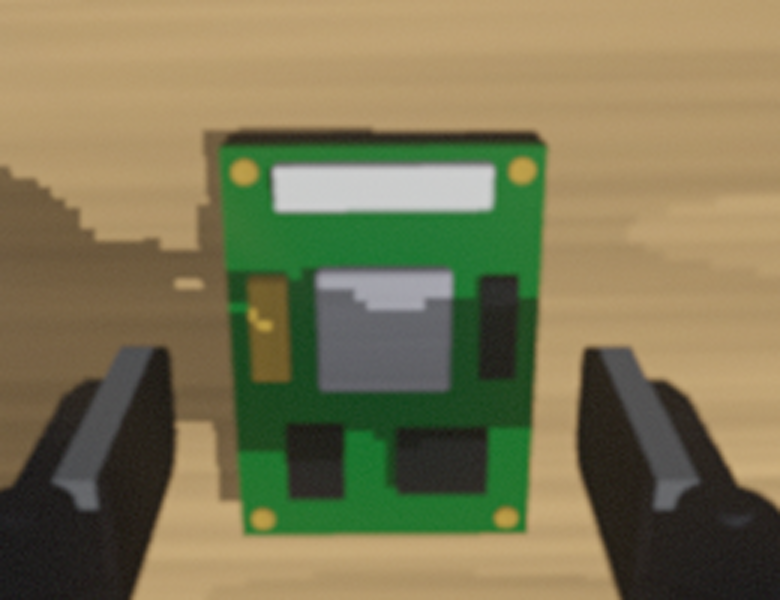

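```bash
python3 -m creep '[[65,0,0,3,0],[65,0,0,6,0],[65,0,0,6,0],[65,0,0,6,0]]' 40
python3 -m creep '[[65,0,0,2,0],[65,0,0,4,0],[65,0,0,4,0],[65,0,0,4,0]]' 40
python3 - <<'E'
from h import *
save('wrist','w7',(130,130,260,200),3)
plan(.4575,.1105,-.005,-1)
E
```

```text
t: 8.28
tool_pos: [0.457, 0.1111, -0.0236]
tool_rot: [3.141, -0.027, -0.001]
contact_force: [0.1, -0.8, 0.4]
opening: 0.0636
t: 8.62
tool_pos: [0.4571, 0.1111, -0.0274]
tool_rot: [3.141, -0.027, -0.001]
contact_force: [-0.0, 0.4, -0.2]
opening: 0.0638
t8.7 pos [ 0.4573  0.1111 -0.0272] yaw -1.0 tilt -1.000 shift [  0.2   0.6 -22.2] turn 0.000 open 0.0637 F [ 0.5 -0.4 -0.1] q6 1.67
```

View pics/w7.png

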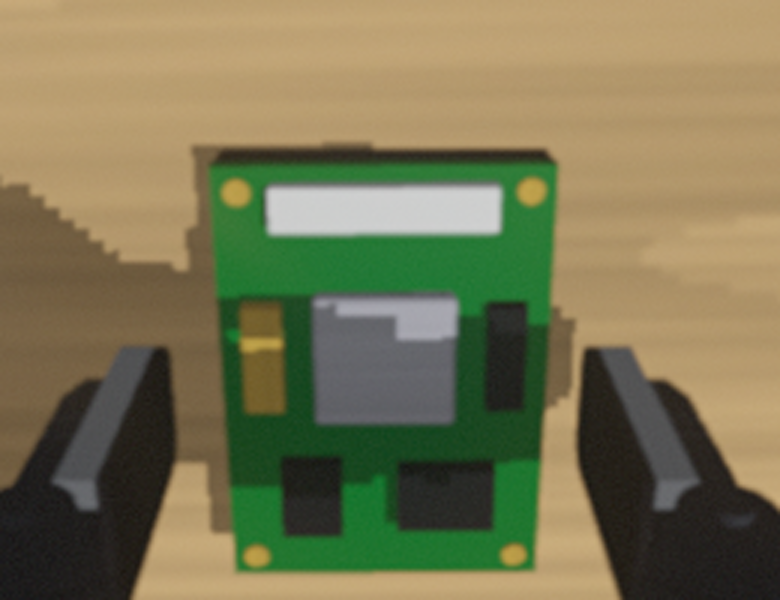

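```bash
python3 - <<'E'
from h import *
c=ctrl.calibration('wrist'); p=ctrl.get_obs()['tool_pos']
for l,r,row in [(130+168/3,130+583/3,130+347/3)]:
  for z in np.arange(-.01,.03,.005):
    w=at(c,[[l,row],[r,row]],z); print(round(z,3),np.round(w-p,4)[:,:2].tolist(),round(w[0,1]-w[1,1],4))
# board edges
w=at(c,[[130+230/3,130+420/3],[130+543/3,130+420/3]],.01);print(w)
E
```

```text
-0.01 [[-0.0042, 0.0381], [-0.0054, -0.0371]] 0.0752
-0.005 [[-0.0015, 0.0368], [-0.0027, -0.036]] 0.0728
0.0 [[0.0012, 0.0356], [-0.0, -0.0349]] 0.0705
0.005 [[0.0038, 0.0344], [0.0027, -0.0337]] 0.0681
0.01 [[0.0065, 0.0332], [0.0054, -0.0326]] 0.0658
0.015 [[0.0092, 0.032], [0.0081, -0.0315]] 0.0634
0.02 [[0.0118, 0.0308], [0.0108, -0.0303]] 0.0611
0.025 [[0.0145, 0.0295], [0.0135, -0.0292]] 0.0587
[[0.45027443 0.13531086 0.01      ]
 [0.44939347 0.08432055 0.01      ]]
```

Solving opening against image width puts the tips about 17 mm above the table, with x on the board centre. I'll go about 11 mm further down, then close.

```bash
python3 -m creep '[[65,0,0,3,0],[65,0,0,6,0],[65,0,0,8,0],[65,0,0,8,0],[65,0,0,8,0]]' 40
python3 -m creep '[[65,0,0,2,0],[65,0,0,3,0],[65,0,0,3,0],[115,0,0,3,0],[115,0,0,3,0],[115,0,0,3,0],[115,0,0,3,0],[115,0,0,3,0]]' 40
```

```text
t: 9.08
tool_pos: [0.457, 0.1111, -0.0355]
tool_rot: [3.141, -0.027, -0.001]
contact_force: [-0.5, -0.5, -0.7]
opening: 0.064
t: 9.75
tool_pos: [0.4581, 0.1112, -0.0375]
tool_rot: [-3.141, 0.027, -0.002]
contact_force: [0.7, -0.2, 4.0]
opening: 0.0508
```

```bash
python3 -m creep '[[160,0,0,0,0],[160,0,0,0,0],[160,0,0,0,0],[160,0,0,-5,0],[160,0,0,-15,0],[160,0,0,-40,0],[160,0,0,-70,0],[160,0,0,-70,0],[160,0,0,-70,0]]' 50
python3 - <<'E'
from h import *
save('wrist','w8',(130,130,260,200),3)
plan(.4455,-.2983,.07,17.8)
E
```

```text
t: 10.5
tool_pos: [0.459, 0.1112, 0.0343]
tool_rot: [-3.141, 0.027, -0.007]
contact_force: [-0.6, 0.1, -1.5]
opening: 0.0508
t10.6 pos [0.4575 0.1111 0.0325] yaw -1.0 tilt -1.000 shift [ -5.  409.6 -37.5] turn -0.328 open 0.0503 F [-1.1  0.7 -0.7] q6 1.67
```

View pics/w8.png

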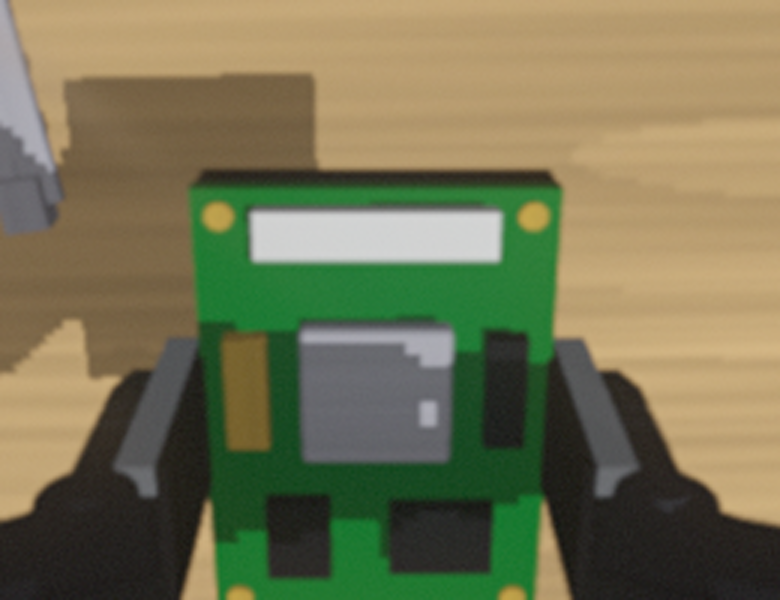

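The board is held firmly and level between the pads. I'll carry it to the board mat at the current height.

```bash
python3 -m creep '[[160,0,15,0,0],[160,-1,45,0,-0.06],[160,-1,85,0,-0.12],[160,-2,125,0,-0.2],[160,-2,165,0,-0.26],[160,-3,205,0,-0.328],[160,-3,245,0,-0.328],[160,-4,285,0,-0.328],[160,-4,325,0,-0.328],[160,-5,360,0,-0.328],[160,-5,390,0,-0.328],[160,-5,410,0,-0.328]]' 50
python3 -m creep '[[160,0,0,0,0],[160,0,0,0,0]]'
python3 - <<'E'
from h import *
teal('wrist')
plan(.4455,-.2983,-.025,17.8)
E
```

```text
t: 11.55
tool_pos: [0.4436, -0.3008, 0.0301]
tool_rot: [-3.102, -0.482, 0.003]
contact_force: [-0.4, -0.1, 0.2]
opening: 0.0509
t: 11.72
tool_pos: [0.444, -0.2986, 0.0301]
tool_rot: [-3.101, -0.483, 0.003]
contact_force: [-0.3, 0.6, -0.7]
opening: 0.0505
wrist teal px (200, 134, 114, 53) rect [ 0.4743 -0.2892  0.034   0.0708] ang 107.8
wrist teal px (324, 0, 125, 72) rect [ 0.5685 -0.3369  0.0382  0.0714] ang 110.8
t11.8 pos [ 0.4441 -0.2977  0.0302] yaw 17.8 tilt -1.000 shift [ 1.2  1.2 55.2] turn -0.001 open 0.0505 F [0.2 0.2 0.4] q6 0.53
```

```bash
python3 -m creep '[[160,1,1,15,0],[160,1,1,35,0],[160,1,1,50,0],[160,1,1,57,0],[160,1,1,61,0],[160,1,1,63,0],[160,1,1,64,0],[160,1,1,64,0]]'
python3 -c "
from h import *
plan(.4455,-.2983,-.0355,17.8)"
```

```text
t: 12.43
tool_pos: [0.447, -0.2996, -0.0315]
tool_rot: [3.103, 0.487, 0.001]
contact_force: [0.1, 1.1, 0.1]
opening: 0.0508
t12.4 pos [ 0.447  -0.2996 -0.0315] yaw 17.8 tilt -1.000 shift [-1.1 -1.7  4. ] turn 0.000 open 0.0508 F [0.1 1.1 0.1] q6 0.53
```

```bash
python3 -m creep '[[160,-1,-1,1,0],[160,-1,-1,2,0],[160,-1,-1,2,0],[160,-1,-1,2,0]]'
python3 -c "
from h import *
plan(.4455,-.2983,-.0355,17.8)"
```

```text
t: 12.77
tool_pos: [0.4453, -0.2989, -0.0339]
tool_rot: [3.103, 0.486, 0.0]
contact_force: [-0.3, -0.0, -0.2]
opening: 0.0504
t12.8 pos [ 0.4453 -0.2989 -0.0339] yaw 17.8 tilt -1.000 shift [ 0.4 -0.5  1.6] turn -0.000 open 0.0504 F [-0.3 -0.  -0.2] q6 0.53
```

```bash
python3 -m creep '[[160,0,0,1,0],[160,0,0,2,0],[160,0,0,2,0],[160,0,0,2,0]]'
```

```text
t: 13.1
tool_pos: [0.4454, -0.299, -0.0355]
tool_rot: [3.104, 0.486, -0.0]
contact_force: [-2.1, 1.3, 5.9]
opening: 0.051
```

Contact at 5.9 N, so the board is on the mat. I'll release it, rise, and check it.

```bash
python3 -m creep '[[120,0,0,0,0],[105,0,0,0,0],[70,0,0,0,0],[40,0,0,0,0],[0,0,0,0,0],[0,0,0,-10,0],[0,0,0,-40,0],[0,-20,0,-80,0],[0,-50,0,-120,0],[0,-60,0,-160,0],[0,-60,0,-160,0],[0,-60,0,-160,0]]'
python3 - <<'E'
from h import *
save('wrist','w9')
find('wrist','control_board_c',.012); teal('wrist')
find('wrist','coil_c',.022); find('top','coil_c',.022)
plan(.4598,-.1036,.07,0)
E
```

```text
t: 14.1
tool_pos: [0.3897, -0.3199, 0.1294]
tool_rot: [3.096, 0.483, 0.009]
contact_force: [1.0, -0.5, 0.4]
opening: 0.0855
control_board_c 0.82 [221.6, 59.7, 63.2, 92.4] rect [ 0.4448 -0.2983  0.0751  0.0529] ang 18.0 circ [ 0.4448 -0.2984  0.0445]
wrist teal px (215, 47, 85, 111) rect [ 0.445  -0.2984  0.0943  0.0711] ang 17.9
coil_c 0.93 [0.0, 0.0, 70.4, 50.5] rect [ 0.4538 -0.1125  0.0346  0.0596] ang 105.1 circ [ 0.4576 -0.1115  0.0299]
coil_c 0.55 [314.0, 243.2, 17.8, 17.2] rect [ 0.4612 -0.1051  0.0469  0.0479] ang 132.7 circ [ 0.4611 -0.1051  0.0256]
t14.5 pos [ 0.3877 -0.3161  0.1219] yaw 17.8 tilt -1.000 shift [ 133.8 -180.1   52.3] turn 0.311 open 0.0856 F [-0.6 -0.5 -0.1] q6 0.43
```

View pics/w9.png

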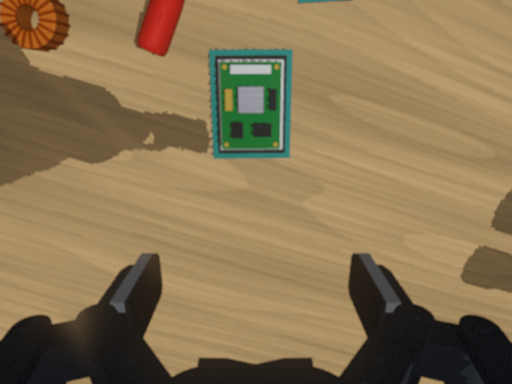

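The board sits square on its mat at (251,103), within about 0.3 mm. Next is the coil.

```bash
python3 -m creep '[[0,10,-35,0,0.06],[0,22,-75,0,0.12],[0,34,-115,0,0.2],[0,46,-155,0,0.27],[0,58,-190,0,0.311],[0,62,-202,0,0.311],[0,62,-202,0,0.311],[0,62,-202,0,0.311]]'
python3 - <<'E'
from h import *
find('wrist','coil_c',.022)
plan(.4605,-.105,-.033,0)
E
```

```text
t: 15.17
tool_pos: [0.3853, -0.1054, 0.1234]
tool_rot: [3.141, 0.003, -0.001]
contact_force: [0.4, 0.6, -0.9]
opening: 0.0852
coil_c 0.64 [228.3, 53.0, 58.7, 64.5] rect [ 0.46   -0.106   0.047   0.0477] ang 173.9 circ [ 0.46   -0.1054  0.0246]
t15.3 pos [ 0.3854 -0.1065  0.1236] yaw -0.0 tilt -1.000 shift [ 75.2  -1.6 156.6] turn -0.001 open 0.0849 F [0.3 0.5 0.1] q6 1.12
```

```bash
python3 -m creep '[[0,35,-1,10,0],[30,75,-1,30,0],[50,75,-1,65,0],[50,75,-1,100,0],[50,75,-1,130,0],[50,75,-1,143,0],[50,75,-1,150,0],[50,75,-1,155,0],[50,75,-1,155,0],[50,75,-1,155,0]]' 40
python3 -c "
from h import *
plan(.460,-.1057,-.033,0)"
```

```text
t: 16.1
tool_pos: [0.4614, -0.1058, -0.0301]
tool_rot: [3.141, -0.002, 0.003]
contact_force: [-0.5, -0.2, -1.0]
opening: 0.0685
t16.1 pos [ 0.4614 -0.1058 -0.0301] yaw -0.1 tilt -1.000 shift [-1.4 -0.1  2.9] turn -0.001 open 0.0685 F [-0.5 -0.2 -1. ] q6 1.19
```

```bash
python3 -m creep '[[100,0,0,0,0],[130,0,0,0,0],[130,0,0,0,0],[130,0,0,0,0],[130,0,0,0,0],[160,0,0,0,0],[160,0,0,0,0]]' 50
python3 -c "
from h import *
plan(.5963,-.3260,.045,21.2)"
```

```text
t: 16.68
tool_pos: [0.4621, -0.1056, -0.0292]
tool_rot: [3.14, -0.0, 0.005]
contact_force: [-0.5, -0.9, 5.3]
opening: 0.0456
t16.7 pos [ 0.4621 -0.1056 -0.0292] yaw -0.0 tilt -1.000 shift [134.5 220.5 -73.4] turn -0.370 open 0.0456 F [-0.5 -0.9  5.3] q6 1.19
```

```bash
python3 -m creep '[[160,0,0,-5,0],[160,0,0,-20,0],[160,0,0,-50,0],[160,0,0,-75,0],[160,0,0,-75,0],[160,0,0,-75,0]]' 50
python3 - <<'E'
from h import *
find('wrist','coil_c',.02+.075)
plan(.5963,-.3260,.045,21.2)
E
```

```text
t: 17.18
tool_pos: [0.4618, -0.1053, 0.0458]
tool_rot: [3.14, -0.0, 0.006]
contact_force: [-0.2, -0.2, -0.9]
opening: 0.0456
coil_c 0.8 [203.5, 204.6, 103.9, 118.3] rect [ 0.4628 -0.1047  0.0582  0.0465] ang 0.7 circ [ 0.4629 -0.1054  0.0295]
t17.3 pos [ 0.4595 -0.1044  0.0429] yaw -0.0 tilt -1.000 shift [136.8 221.5  -2.5] turn -0.370 open 0.0456 F [ 0.2 -0.3 -1.1] q6 1.19
```

```bash
python3 -m creep '[[160,8,12,0,0],[160,25,40,0,-0.07],[160,45,75,0,-0.15],[160,66,108,0,-0.23],[160,87,142,0,-0.31],[160,108,176,0,-0.37],[160,124,202,0,-0.37],[160,134,217,0,-0.37],[160,137,222,0,-0.37],[160,137,222,0,-0.37],[160,137,222,0,-0.37]]' 50
python3 - <<'E'
from h import *
teal('wrist')
plan(.5963,-.3260,-.0275,21.2)
E
```

```text
t: 18.2
tool_pos: [0.596, -0.3256, 0.0419]
tool_rot: [-3.085, -0.577, 0.004]
contact_force: [-0.5, -0.2, -2.0]
opening: 0.0458
wrist teal px (203, 134, 107, 109) rect [ 0.6029 -0.3231  0.0792  0.0708] ang 21.5
wrist teal px (0, 0, 41, 107) rect [ 0.6316 -0.1454  0.0638  0.029 ] ang 19.9
t18.2 pos [ 0.5961 -0.3252  0.0423] yaw 21.2 tilt -1.000 shift [ 0.1  1.  69.8] turn 0.000 open 0.0457 F [-0.1  1.  -0.4] q6 0.59
```

```bash
python3 -m creep '[[160,1,1,15,0],[160,1,1,38,0],[160,1,1,55,0],[160,1,1,62,0],[160,1,1,66,0],[160,1,1,67,0],[160,1,1,67,0]]'
python3 -m creep '[[160,0,0,1,0],[160,0,0,2,0],[160,0,0,2,0],[160,0,0,2,0]]'
```

```text
t: 18.83
tool_pos: [0.5989, -0.3274, -0.0227]
tool_rot: [3.087, 0.578, 0.001]
contact_force: [0.2, -0.6, -0.9]
opening: 0.0459
t: 19.17
tool_pos: [0.599, -0.3277, -0.0245]
tool_rot: [3.087, 0.577, 0.001]
contact_force: [-0.7, 0.3, -0.6]
opening: 0.0451
```

```bash
python3 -m creep '[[160,-1,-2,1,0],[160,-1,-2,2,0],[160,-1,-2,2,0],[160,-1,-2,2,0]]'
python3 -m creep '[[160,0,0,1,0],[160,0,0,1,0],[160,0,0,1,0]]'
```

```text
t: 19.5
tool_pos: [0.5969, -0.3259, -0.0271]
tool_rot: [-3.088, -0.578, 0.0]
contact_force: [-0.3, 1.4, 1.2]
opening: 0.0457
t: 19.75
tool_pos: [0.5969, -0.3259, -0.0271]
tool_rot: [-3.088, -0.578, 0.001]
contact_force: [-2.9, 2.1, 6.2]
opening: 0.0453
```

Contact made. I'll release and retreat upward, then back so the coil comes into view.

```bash
python3 -m creep '[[130,0,0,0,0],[110,0,0,0,0],[70,0,0,0,0],[40,0,0,0,0],[30,0,0,0,0],[30,0,0,-10,0],[0,0,0,-40,0],[0,-20,0,-80,0],[0,-50,0,-120,0],[0,-60,0,-150,0],[0,-60,0,-150,0],[0,-60,0,-150,0]]'
python3 - <<'E'
from h import *
find('wrist','coil_c',.024); teal('wrist')
find('top','heat_sink_c',.028)
plan(.57,.07,.15,-20)
E
```

```text
t: 20.75
tool_pos: [0.5425, -0.3499, 0.1273]
tool_rot: [3.082, 0.574, 0.009]
contact_force: [0.4, 0.2, -0.4]
opening: 0.0853
coil_c 0.69 [221.9, 74.9, 57.7, 66.2] rect [ 0.5955 -0.3253  0.0472  0.0475] ang 112.3 circ [ 0.5956 -0.3259  0.0245]
wrist teal px (139, 194, 73, 88) rect [ 0.4454 -0.2987  0.0948  0.0702] ang 18.5
wrist teal px (213, 49, 85, 111) rect [ 0.5953 -0.3259  0.0945  0.0708] ang 21.5
wrist teal px (0, 0, 86, 30) rect [ 0.603  -0.1321  0.0229  0.0729] ang 108.6
heat_sink_c 0.66 [240.7, 181.4, 21.0, 19.8] rect [0.6463 0.0957 0.0455 0.0612] ang 160.8 circ [0.6463 0.0971 0.0343]
t21.0 pos [ 0.5404 -0.3466  0.1196] yaw 21.2 tilt -1.000 shift [ 178.3 -377.7  -29.5] turn 0.719 open 0.0853 F [ 0.3  0.2 -0.3] q6 0.51
```

The coil is on its mat within 1 mm. Next is the heat sink.

```bash
python3 -m creep '[[0,203,-422,-30,0.709],[0,203,-422,-30,0.709],[0,203,-422,-30,0.709],[0,203,-422,-30,0.709],[0,203,-422,-30,0.709],[0,203,-422,-30,0.709],[0,203,-422,-30,0.709],[0,203,-422,-30,0.709],[0,203,-422,-30,0.709],[0,203,-422,-30,0.709],[0,203,-422,-30,0.709],[0,203,-422,-30,0.709]]'
python3 -m creep '[[0,0,0,0,0],[0,0,0,0,0]]'
python3 - <<'E'
from h import *
save('wrist','w10')
find('wrist','heat_sink_c',.028); teal('wrist')
plan(.647,.096,-.03,-19.4)
E
```

```text
t: 22.0
tool_pos: [0.5769, 0.1243, 0.1507]
tool_rot: [-3.096, 0.523, 0.004]
contact_force: [0.1, -0.2, -0.3]
opening: 0.0856
t: 22.17
tool_pos: [0.5771, 0.1202, 0.1503]
tool_rot: [3.096, -0.526, -0.004]
contact_force: [0.5, 0.1, -0.7]
opening: 0.0852
heat_sink_c 0.9 [228.8, 50.8, 50.8, 70.0] rect [0.6484 0.0958 0.0459 0.0592] ang 159.8 circ [0.6482 0.0962 0.0371]
wrist teal px (417, 0, 95, 86) rect [ 0.6345 -0.1093  0.0955  0.0519] ang 21.0
t22.4 pos [0.5775 0.118  0.1511] yaw -19.5 tilt -1.000 shift [ 73.   -2.6 181. ] turn -0.002 open 0.0851 F [ 0.3 -0.8  0.6] q6 1.99
```

View pics/w10.png

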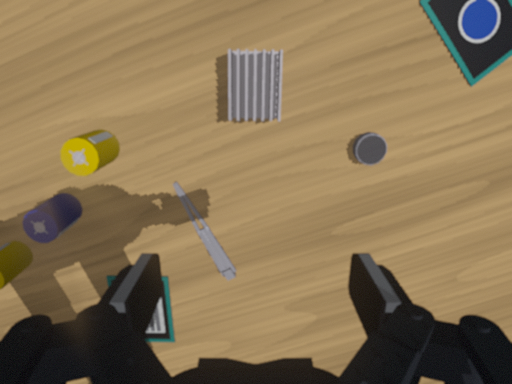

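The heat sink is at (255,86), aligned with the tool, with free space on both sides. The yellow cans are at (90,152) and (10,262), with the blue can between them at (52,217).

```bash
python3 -m creep '[[0,35,-1,10,0],[30,74,-2,40,0],[50,74,-3,80,0],[50,74,-3,118,0],[50,74,-3,150,0],[50,74,-3,166,0],[50,74,-3,175,0],[50,74,-3,180,0],[50,74,-3,180,0],[50,74,-3,180,0]]' 40
python3 -c "
from h import *
plan(.648,.0958,-.03,-19.8)"
```

```text
t: 23.2
tool_pos: [0.65, 0.0971, -0.0264]
tool_rot: [-3.096, 0.531, -0.004]
contact_force: [-0.1, -0.2, 0.6]
opening: 0.0689
t23.2 pos [ 0.65    0.0971 -0.0264] yaw -19.5 tilt -1.000 shift [-1.5  1.9  3.6] turn 0.006 open 0.0689 F [-0.1 -0.2  0.6] q6 1.95
```

```bash
python3 -m creep '[[100,0,0,0,0],[130,0,0,0,0],[130,0,0,0,0],[130,0,0,0,0],[130,0,0,0,0],[160,0,0,0,0],[160,0,0,0,0]]' 50
python3 -c "
from h import *
plan(.452,.3090,.055,-19)"
```

```text
t: 23.78
tool_pos: [0.6505, 0.0975, -0.0257]
tool_rot: [-3.096, 0.53, -0.006]
contact_force: [-0.4, -1.4, 6.9]
opening: 0.0447
t23.8 pos [ 0.6505  0.0975 -0.0257] yaw -19.4 tilt -1.000 shift [-257.3 -133.6  -81.5] turn -0.007 open 0.0447 F [-0.4 -1.4  6.9] q6 1.95
```

```bash
python3 -m creep '[[160,0,0,-5,0],[160,0,0,-20,0],[160,0,0,-50,0],[160,0,0,-80,0],[160,-20,-10,-80,0],[160,-50,-26,-80,0],[160,-85,-44,-80,0],[160,-120,-62,-80,0],[160,-155,-80,-80,0],[160,-190,-98,-80,0],[160,-220,-114,-80,0],[160,-240,-125,-80,0]]' 50
python3 -m creep '[[160,-16,-8,0,0],[160,-16,-8,0,0],[160,-16,-8,0,0],[160,-16,-8,0,0]]' 50
python3 - <<'E'
from h import *
teal('wrist')
find('wrist','heat_sink_c',.028+.08)
plan(.453,.3085,-.0237,-19.1)
E
```

```text
t: 24.78
tool_pos: [0.4612, 0.297, 0.0525]
tool_rot: [-3.097, 0.527, 0.001]
contact_force: [0.2, -0.2, -0.4]
opening: 0.0449
t: 25.12
tool_pos: [0.4519, 0.3078, 0.0524]
tool_rot: [-3.096, 0.53, -0.001]
contact_force: [0.4, -0.1, -1.1]
opening: 0.0448
wrist teal px (203, 133, 102, 60) rect [0.475  0.3008 0.0709 0.043 ] ang 70.6
heat_sink_c 0.9 [203.2, 194.2, 108.2, 142.0] rect [0.4565 0.3058 0.0455 0.0681] ang 160.6 circ [0.456  0.3061 0.0393]
t25.3 pos [0.4522 0.3073 0.0521] yaw -19.5 tilt -1.000 shift [ 0.4 -1.4 75.8] turn -0.007 open 0.0450 F [-0.8 -0.1 -0.3] q6 2.37
```

```bash
python3 -m creep '[[160,0,-1,15,-0.007],[160,0,-2,38,-0.007],[160,0,-2,58,-0.007],[160,0,-2,67,-0.007],[160,0,-2,71,-0.007],[160,0,-2,72,-0.007],[160,0,-2,72,-0.007]]'
python3 -c "
from h import *
plan(.4525,.3088,-.0237,-19.1)"
```

```text
t: 25.85
tool_pos: [0.4528, 0.3099, -0.0195]
tool_rot: [-3.098, 0.52, -0.001]
contact_force: [0.3, 0.0, -0.5]
opening: 0.0447
t25.9 pos [ 0.4528  0.3099 -0.0195] yaw -19.1 tilt -1.000 shift [0.1 1.2 4.2] turn 0.001 open 0.0447 F [ 0.3  0.  -0.5] q6 2.37
```

```bash
python3 -m creep '[[160,0,1,1,0],[160,0,1,2,0],[160,0,1,3,0],[160,0,1,3,0],[160,0,1,3,0]]'
python3 -m creep '[[160,0,0,1,0],[160,0,0,1,0],[160,0,0,1,0]]'
```

```text
t: 26.27
tool_pos: [0.4519, 0.3091, -0.0229]
tool_rot: [-3.098, 0.519, -0.001]
contact_force: [-1.0, 0.4, -0.3]
opening: 0.0447
t: 26.52
tool_pos: [0.452, 0.3092, -0.0236]
tool_rot: [-3.098, 0.519, -0.001]
contact_force: [-1.6, -0.3, 3.0]
opening: 0.045
```

```bash
python3 -m creep '[[130,0,0,0,0],[110,0,0,0,0],[70,0,0,0,0],[40,0,0,0,0],[30,0,0,0,0],[30,0,0,-10,0],[0,0,0,-40,0],[0,-20,0,-80,0],[0,-50,0,-120,0],[0,-60,0,-150,0],[0,-60,0,-150,0],[0,-60,0,-150,0]]'
python3 - <<'E'
from h import *
find('wrist','heat_sink_c',.030); teal('wrist')
find('wrist','capacitor_c',.05,4); find('top','capacitor_c',.05,4)
plan(.52,.30,.18,0)
E
```

```text
t: 27.52
tool_pos: [0.3965, 0.3302, 0.1303]
tool_rot: [-3.094, 0.516, -0.01]
contact_force: [-1.2, 0.3, -0.1]
opening: 0.0853
heat_sink_c 0.64 [233.2, 72.1, 53.3, 75.0] rect [0.4513 0.31   0.0469 0.0597] ang 159.7 circ [0.4515 0.31   0.0366]
wrist teal px (214, 48, 83, 110) rect [0.4507 0.3092 0.0707 0.0946] ang 161.0
capacitor_c 0.78 [32.1, 2.0, 81.6, 33.8] rect [0.5533 0.4081 0.053  0.0229] ang 68.8 circ [0.5574 0.4066 0.0272]
capacitor_c 0.75 [136.7, 215.8, 17.7, 11.1] rect [0.566  0.4064 0.0464 0.0314] ang 89.1 circ [0.5654 0.4066 0.0235]
capacitor_c 0.54 [188.8, 186.3, 20.7, 11.2] rect [0.644  0.2561 0.0374 0.038 ] ang 180.0 circ [0.6426 0.2561 0.0218]
capacitor_c 0.43 [167.3, 200.3, 13.5, 14.6] rect [0.5962 0.3248 0.0429 0.0343] ang 62.7 circ [0.5958 0.3246 0.0219]
t27.9 pos [0.3945 0.3278 0.1241] yaw -19.1 tilt -1.000 shift [127.6 -14.6 -56.2] turn -0.333 open 0.0855 F [-0.   0.8 -0. ] q6 2.45
```

The heat sink is within about 1 mm. For the capacitor I'll use yaw −45°, so the jaws open clear of both yellow neighbours, and look first.

```bash
python3 -m creep '[[0,20,-15,-15,0.1],[0,50,-38,-36,0.2],[0,80,-60,-36,0.3],[0,110,-82,-36,0.4],[0,126,-93,-36,0.452],[0,126,-93,-36,0.452],[0,126,-93,-36,0.452],[0,126,-93,-36,0.452]]'
python3 - <<'E'
from h import *
im=save('wrist','w11'); c=ctrl.calibration('wrist')
find('wrist','capacitor_c',.05,4)
h=cv2.cvtColor(im,cv2.COLOR_RGB2HSV); m=cv2.inRange(h,(105,80,30),(130,255,255))
for k in cv2.findContours(m,0,2)[0]:
    if cv2.contourArea(k)>200: print('blue',cv2.boundingRect(k),cv2.minEnclosingCircle(k))
plan(.597,.322,-.02,-45)
E
```

```text
t: 28.53
tool_pos: [0.5436, 0.3749, 0.1605]
tool_rot: [2.902, -1.199, -0.003]
contact_force: [-0.8, -0.1, -0.1]
opening: 0.0852
capacitor_c 0.95 [248.8, 0.0, 34.3, 16.7] rect [0.6325 0.2738 0.0274 0.0124] ang 45.3 circ [0.6369 0.2695 0.0138]
capacitor_c 0.75 [224.8, 68.3, 44.4, 39.7] rect [0.5984 0.3283 0.0328 0.0325] ang 45.1 circ [0.5982 0.3291 0.0173]
capacitor_c 0.67 [185.9, 157.6, 45.3, 42.5] rect [0.569  0.4077 0.0334 0.0463] ang 115.2 circ [0.5688 0.4076 0.0233]
blue (228, 71, 40, 42) ((248.0, 91.5), 20.718448638916016)
blue (0, 0, 73, 30) ((36.0, 11.0), 37.643157958984375)
t28.7 pos [0.5434 0.3752 0.1616] yaw -44.9 tilt -1.000 shift [ 75.5  -0.3 181.6] turn 0.002 open 0.0853 F [-0.9  0.3 -0.4] q6 2.85
```

View pics/w11.png

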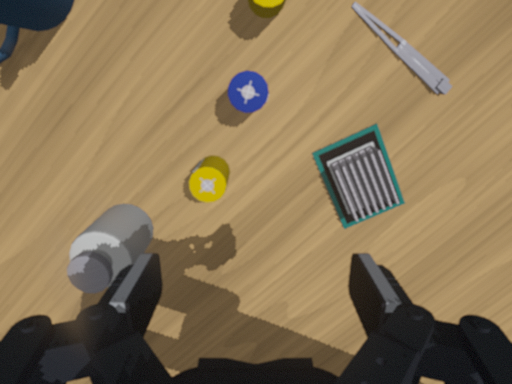

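The blue can is at (248,92), with its silvery cross. The yellow cans at (208,185) and (268,3) lie clear of the jaw direction. I'll approach from straight above.

```bash
python3 -m creep '[[0,35,-3,0,0],[0,68,-5,10,0],[30,71,-5,45,0],[60,71,-5,85,0],[60,71,-5,122,0],[60,71,-5,155,0],[60,71,-5,172,0],[60,71,-5,181,0],[60,71,-5,187,0],[60,71,-5,187,0],[60,71,-5,187,0]]' 40
python3 - <<'E'
from h import *
find('wrist','capacitor_c',.05,2)
plan(.5975,.329,-.026,-45)
E
```

```text
t: 29.6
tool_pos: [0.5993, 0.3294, -0.0233]
tool_rot: [-2.902, 1.199, -0.003]
contact_force: [0.5, -0.8, 0.1]
opening: 0.065
capacitor_c 0.96 [212.6, 216.0, 90.2, 125.8] rect [0.6051 0.3214 0.0336 0.0535] ang 135.1 circ [0.6054 0.3217 0.027 ]
capacitor_c 0.91 [255.7, 12.0, 111.2, 122.1] rect [0.6445 0.2595 0.0343 0.0338] ang 2.2 circ [0.6442 0.2595 0.0174]
t29.7 pos [ 0.5999  0.3295 -0.0226] yaw -44.9 tilt -1.000 shift [-1.3  2.1  3.4] turn 0.001 open 0.0652 F [0.1 0.6 0.1] q6 2.75
```

```bash
python3 - <<'E'
from h import *
c=ctrl.calibration('wrist'); p=ctrl.get_obs()['tool_pos']
u=np.array([.707,-.707,0])
w=at(c,[[257.7,216.5]],0.)[0]; print('base front, along tool x from TCP',(w-p)@u, 'center',(w-p)@u-.0175)
im=save('wrist','w12')
E
```

```text
base front, along tool x from TCP 0.014545232364123374 center -0.002954767635876628
```

View pics/w12.png

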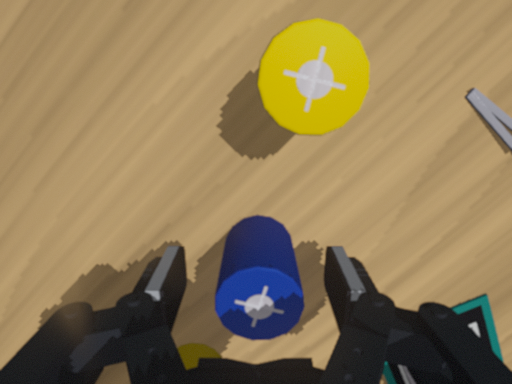

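The blue can stands between the fingers at (258,280), about 3 mm toward the palm side. I'll shift −3 mm and close.

```bash
python3 -m creep '[[60,-2,0,1,0],[60,-3,0,1,0],[60,-3,0,1,0],[110,-3,0,1,0],[150,-3,0,1,0],[160,-3,0,1,0],[160,-3,0,1,0],[190,-3,0,1,0],[190,-3,0,1,0],[190,-3,0,1,0]]' 40
python3 -c "
from h import *
plan(.639,-.1195,.07,-45)"
```

```text
t: 30.58
tool_pos: [0.5963, 0.3309, -0.026]
tool_rot: [-2.903, 1.2, -0.0]
contact_force: [1.1, 0.6, 1.3]
opening: 0.0339
t30.6 pos [ 0.5963  0.3309 -0.026 ] yaw -44.9 tilt -1.000 shift [348.4 288.7 -96.1] turn 0.001 open 0.0339 F [1.1 0.6 1.3] q6 2.75
```

```bash
python3 -m creep '[[190,0,0,-5,0],[190,0,0,-25,0],[190,0,0,-60,0],[190,0,0,-90,0],[190,0,0,-98,0],[190,0,0,-98,0]]' 40
python3 -m creep '[[190,9,8,0,0],[190,30,25,0,0],[190,58,48,0,0],[190,88,73,0,0],[190,118,98,0,0],[190,148,123,0,0],[190,178,148,0,0],[190,208,173,0,0],[190,238,198,0,0],[190,268,223,0,0],[190,294,244,0,0],[190,318,264,0,0]]'
python3 -m creep '[[190,18,15,0,0],[190,27,23,0,0],[190,29,24,0,0],[190,29,24,0,0],[190,29,24,0,0]]'
python3 - <<'E'
from h import *
teal('wrist')
plan(.6375,-.119,-.023,-45)
E
```

```text
t: 31.08
tool_pos: [0.5987, 0.332, 0.0764]
tool_rot: [-2.898, 1.198, -0.008]
contact_force: [0.8, 0.1, -0.3]
opening: 0.0343
t: 32.08
tool_pos: [0.6321, -0.0832, 0.0683]
tool_rot: [2.901, -1.202, -0.008]
contact_force: [0.6, -0.0, -0.8]
opening: 0.0345
t: 32.5
tool_pos: [0.6376, -0.1169, 0.0706]
tool_rot: [-2.903, 1.199, 0.004]
contact_force: [0.3, 1.6, 0.6]
opening: 0.0339
wrist teal px (185, 119, 146, 123) rect [ 0.638  -0.1192  0.0946  0.0708] ang 21.2
wrist teal px (427, 0, 85, 94) rect [ 0.5976 -0.3058  0.0767  0.0359] ang 21.8
t32.5 pos [ 0.6378 -0.1166  0.071 ] yaw -44.8 tilt -1.000 shift [ 1.6  1.9 94. ] turn 0.003 open 0.0338 F [ 0.1  0.7 -0.6] q6 2.06
```

```bash
python3 -m creep '[[190,2,2,15,0],[190,2,2,40,0],[190,2,2,65,0],[190,2,2,79,0],[190,2,2,86,0],[190,2,2,90,0],[190,2,2,90,0],[190,2,2,90,0]]'
python3 -c "
from h import *
plan(.638,-.1192,-.024,-45)"
```

```text
t: 33.22
tool_pos: [0.6393, -0.121, -0.0171]
tool_rot: [-2.903, 1.2, -0.003]
contact_force: [0.7, -0.2, -0.1]
opening: 0.034
t33.2 pos [ 0.6393 -0.121  -0.0171] yaw -44.9 tilt -1.000 shift [-2.3 -0.3  6.9] turn 0.001 open 0.0340 F [ 0.7 -0.2 -0.1] q6 2.05
```

```bash
python3 -m creep '[[190,-1,0,2,0],[190,-2,0,4,0],[190,-2,0,4,0],[190,-2,0,4,0]]'
python3 -m creep '[[190,0,0,1,0],[190,0,0,2,0],[190,0,0,2,0],[190,0,0,2,0]]'
```

```text
t: 33.55
tool_pos: [0.6371, -0.1195, -0.0218]
tool_rot: [-2.903, 1.2, -0.001]
contact_force: [0.6, 0.2, -1.5]
opening: 0.0339
t: 33.88
tool_pos: [0.6372, -0.1196, -0.024]
tool_rot: [-2.903, 1.201, -0.001]
contact_force: [0.8, 0.6, -0.3]
opening: 0.0338
```

```bash
python3 -m creep '[[190,0,0,1,0],[190,0,0,1,0],[190,0,0,1,0]]'
```

```text
t: 34.13
tool_pos: [0.6372, -0.1196, -0.0241]
tool_rot: [2.903, -1.2, 0.0]
contact_force: [-2.6, 0.5, 5.3]
opening: 0.034
```

Contact made. I'll release, rise straight up and back off.

```bash
python3 -m creep '[[155,0,0,0,0],[140,0,0,0,0],[110,0,0,0,0],[60,0,0,0,0],[50,0,0,0,0],[50,0,0,-10,0],[20,0,0,-40,0],[0,0,0,-80,0],[0,-20,0,-120,0],[0,-50,0,-160,0],[0,-70,0,-180,0],[0,-70,0,-180,0]]'
python3 - <<'E'
from h import *
find('wrist','capacitor_c',.052); teal('wrist')
for n,z in [('control_board_c',.012),('coil_c',.024),('heat_sink_c',.03),('drive_c',.024),('dispenser_c',.098)]: find('top',n,z,1)
save('top','top2',(100,100,330,190),2.4)
plan(.6,0,.15,-45)
E
```

```text
t: 35.13
tool_pos: [0.5896, -0.0684, 0.1643]
tool_rot: [-2.902, 1.196, -0.019]
contact_force: [1.2, -0.2, 1.4]
opening: 0.0856
capacitor_c 0.96 [9.9, 295.6, 44.8, 28.4] rect [0.6546 0.221  0.0701 0.0283] ang 61.2 circ [0.6513 0.2228 0.0366]
capacitor_c 0.57 [238.1, 69.3, 42.9, 41.5] rect [ 0.6391 -0.1217  0.0339  0.0319] ang 45.2 circ [ 0.6395 -0.1219  0.0173]
wrist teal px (458, 50, 54, 99) rect [ 0.4554 -0.295   0.0739  0.0712] ang 18.0
wrist teal px (198, 36, 117, 108) rect [ 0.6379 -0.1189  0.0943  0.0706] ang 20.9
wrist teal px (430, 0, 57, 24) rect [ 0.558  -0.3055  0.0541  0.0201] ang 47.5
coil_c 0.62 [394.3, 195.8, 9.2, 16.6] rect [ 0.5949 -0.3397  0.0186  0.0397] ang 175.7 circ [ 0.5952 -0.3351  0.0205]
heat_sink_c 0.56 [167.7, 250.1, 25.0, 21.5] rect [0.4528 0.3053 0.0474 0.0581] ang 161.5 circ [0.4526 0.3077 0.0336]
drive_c 0.78 [253.7, 117.9, 50.3, 34.4] rect [0.8177 0.0106 0.1092 0.1508] ang 90.7 circ [0.8196 0.0108 0.0887]
dispenser_c 0.61 [90.1, 198.1, 27.6, 23.5] rect [0.5856 0.5058 0.0838 0.0565] ang 80.1 circ [0.5869 0.5056 0.0421]
t35.8 pos [ 0.5874 -0.0702  0.1545] yaw -44.9 tilt -1.000 shift [-40.7 -58.6   4.5] turn 0.001 open 0.0849 F [0.8 0.2 0.4] q6 2.11
```

View pics/top2.png

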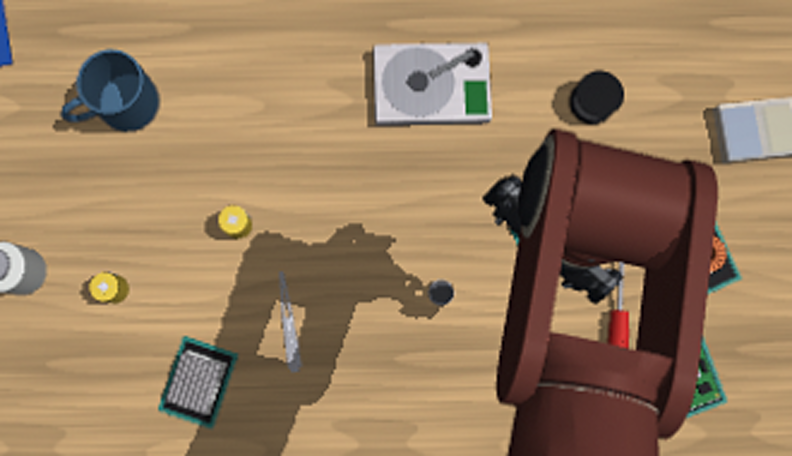

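The top view shows the heat sink square on its mat at (198,381), and the drive (432,83) and yellow cans unmoved. The arm covers the cap mat. The wrist measurement puts the can about 3 mm off centre, with a 33 mm round top, so it is upright. I'll let the arm settle and hand in.

```bash
python3 -m creep '[[0,0,0,0,0],[0,0,0,0,0],[0,0,0,0,0],[0,0,0,0,0]]'
python3 - <<'E'
from h import *
save('wrist','w13')
find('wrist','capacitor_c',.052,3)
print(ctrl.finish_job())
E
```

```text
t: 36.17
tool_pos: [0.5875, -0.0701, 0.1549]
tool_rot: [-2.903, 1.2, -0.0]
contact_force: [0.1, 0.4, -0.6]
opening: 0.0857
capacitor_c 0.85 [1.1, 298.7, 45.7, 39.7] rect [0.6539 0.2231 0.0794 0.0238] ang 72.2 circ [0.6499 0.2247 0.0401]
capacitor_c 0.83 [230.0, 66.7, 46.7, 43.5] rect [ 0.6389 -0.121   0.0335  0.0329] ang 89.8 circ [ 0.6391 -0.1213  0.0175]
the job is handed in; nothing more can be done
None
```

View pics/w13.png

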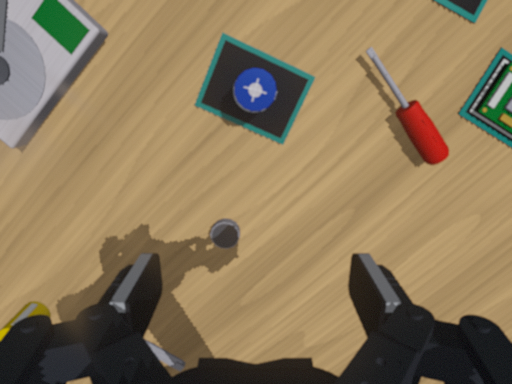

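All four parts are on their mats and let go, placed in the order board, coil, heat sink, capacitor. I handed the job in at about 36 s; it reports no verdict.

| Part | Last measured offset from mat centre | Alignment |
|---|---|---|
| Control board | about 0.3 mm | within about 0.2° of the mat |
| Coil | under 1 mm | not needed |
| Heat sink | about 1 mm | within about 1.5° of the mat |
| Capacitor | about 2–3 mm | upright; the final wrist picture shows it on its mat at (255,90) |

- **Undisturbed things:** the hard drive and the dispenser bottle read within about 2 mm of where they started, which is within measuring error.
- **TCP height disagreed:** the real fingertips sat about 35–40 mm higher than the TCP reading. My first close on the board therefore passed over its top without touching it. After that I set heights from the pictures and the contact force.
- **Gaps in the last top view:** it did not detect the control board, and its coil reading was off because the arm partly covered it. For those two I relied on the wrist measurements taken just after each was released.

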